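# Take down the toy bridge and put each toy on its stand

### The job

Take the toy bridge apart from the top down and put each piece away upright on the bamboo holder made for it: first the ridged egg into the egg cup and the gear flat on the spindle with its hole over the pin (either of these two first), then the tuning bar level across both rails of its rest, between the cheeks and centred lengthwise, and last the clear cube flat in the square tray and the drum flat in the round tray. Do not let any piece topple over, and leave everything let go and at rest.

Things in the scene. Friction and masses are not known exactly. Their poses are not given: they have to be found in the camera images.
- egg: Dark walnut egg with rings of ridges, 40 mm across at its widest (19 to 32 mm above its foot), 56 mm tall, standing on a flat foot 24 mm across; 60 g. Origin: centre of the foot; z up along the egg. At the start it stands on one half of the bar, 36 mm from the bar's middle; the gear lies on the other half.
- gear: Yellow plastic gear, 12 teeth, 50 mm across the teeth, 16 mm thick, with a 26 mm round hole through the middle; 30 g. Lies flat. Origin: centre of its underside; z up; teeth at x and every 30 degrees from it. Starts on the bar, overhanging both its long sides.
- bar: Plain aluminium tuning bar, 160 mm long (its y), 30 mm wide (its x), 12 mm thick; 155 g. Origin: centre of its underside. At the start it lies like a bridge across the tops of the cube and the drum, its underside 66 mm above the table.
- cube: Clear acrylic cube, 56 mm sides, three steel beads inside; 200 g. Origin: centre of its underside, axes square to the faces. At the start it is one of the bridge's two piers, 50 mm from the middle, on a fixed 10 mm plywood board (100 x 190 mm) on the table, faces about parallel to the bar. Which end it is at varies.
- drum: Dark walnut upright cylinder with two pale bands, 56 mm across, 56 mm tall; 100 g. Origin: centre of its underside, z up. At the start it is the other pier of the bridge, 100 mm from the cube between centres, on the same 10 mm board.
- egg_cup: Fixed bamboo egg cup, 40 mm tall: foot 60 mm across, slim stem 24 mm across, and on top a flat-floored round dish, 48 mm across inside and 58 mm outside, its floor 35 mm and its rim 40 mm above the table. Origin: on the table under its middle. The egg belongs here, foot down.
- spindle: Fixed bamboo disc 40 mm across and 14 mm high with an upright pin, 8 mm thick and 14 mm tall, in the middle of its top (pin top 28 mm above the table). Origin: on the table under the pin. The gear belongs here, lying on the disc with its hole over the pin; any yaw.
- bar_rest: Fixed bamboo rest: base 66 (x) by 130 mm (y), 6 mm thick, with two rails along x at y = -50 and +50 mm, 12 mm wide, tops 20 mm above the table; cheeks at the rail ends rise 8 mm above the rail tops, 50 mm clear between them. Origin: on the table under its middle. The bar belongs here across both rails, its length along the rest's y, either way round.
- square_tray: Fixed square bamboo tray, 86 mm outside, 76 mm inside, floor 5 mm thick, rim 12 mm above the table. Origin: on the table under its middle, axes along the walls. The cube belongs here, sides about parallel to the rim.
- round_tray: Fixed round bamboo tray, 86 mm across outside, 76 mm inside, floor 5 mm above the table, rim 12 mm above the table. Origin: on the table under its middle. The drum belongs here, upright.
Things that resemble listed ones, but are neither listed nor needed, are in the scene too. Leave any orange look-alike of the cube alone. Leave any green look-alike of the round_tray alone.

How it is judged:
On the way, in this order (a step that is already met when the one before it is completed fails the run):
1. the egg stands in the egg cup and the gear lies on the spindle, both let go (horizontal distance between egg and egg_cup below 0.014 m and z of egg in the frame of egg_cup between 0.031 and 0.039 m and angle between each of egg, gear's own z axis and vertical below 0.12 rad and horizontal distance between gear and spindle below 0.013 m and z of gear in the frame of spindle between 0.01 and 0.018 m and contact force between each of egg, gear and the fingers below 0.1 N), for 0.2 s.
2. the bar lies on its rest, let go (horizontal distance between bar and bar_rest below 0.025 m and z of bar in the frame of bar_rest between 0.016 and 0.024 m and angle between bar's own z axis and vertical below 0.12 rad and angle between the y axis of bar and the y axis of bar_rest, either way round below 0.26 rad and contact force between bar and the fingers below 0.1 N), for 0.2 s.
3. the cube is in the square tray and the drum in the round tray, both let go (horizontal distance between cube and square_tray below 0.017 m and z of cube in the frame of square_tray between 0.001 and 0.009 m and angle between each of cube, drum's own z axis and vertical below 0.12 rad and horizontal distance between drum and round_tray below 0.014 m and z of drum in the frame of round_tray between 0.001 and 0.009 m and contact force between each of cube, drum and the fingers below 0.1 N), for 0.2 s.
At the end, for the whole second after the job is handed in: All five pieces level (0.12 rad) and seated (4 mm in height) on their holders: egg and drum within 14 mm of the middle, gear 13 mm, cube 17 mm, bar 25 mm and 0.26 rad along its rest; all let go and at rest (all of step 1 and all of step 2 and all of step 3 and linear speed of each of egg, gear, bar, cube, drum below 0.02 m/s and angular speed of each of egg, gear, bar, cube, drum below 0.2 rad/s); the robot touches nothing.
It fails at once if the egg is tipped over (angle between egg's own z axis and vertical above 0.7 rad).
It fails at once if the gear is tipped over (angle between gear's own z axis and vertical above 0.7 rad).
It fails at once if the bar is tipped over (angle between bar's own z axis and vertical above 0.7 rad).
It fails at once if the cube is tipped over (angle between cube's own z axis and vertical above 0.7 rad).
It fails at once if the drum is tipped over (angle between drum's own z axis and vertical above 0.7 rad).
It also fails if it takes over 128 s, if anything falls off the work surface, if the arm or the gripper's body presses on something with over 40 N, if the wrist force passes 120 N, or if a joint passes its speed limit or range.

### The arm

A 6-joint arm with a two-finger parallel gripper is mounted at the origin on the work surface. World frame = base frame: x ahead of the robot, y to its left, z up, the work surface at z = 0. Lengths are in m, angles in rad, forces in N, time in s.
With the tool pointing down it reaches from about 0.3 to 0.775 m from the base axis. Payload 14.6 kg.
Tool frame: the origin (TCP) lies at the very end of the fingers, on their centre line; the grasp point (between the pads) lies 19 mm behind it; z points along the fingers, y is the line along which they close (so a half turn about z gives the same grasp; the last joint's range is limited). The gripper opens to 94 mm and grips with 3 to 60 N. Pads are 16 mm wide; open, the fingers measure 119 mm over their backs; the gripper's body (75 mm by 177 mm) begins 78 mm behind the grasp point.
Start: joints at [-1.28, 0.3, 1.521, -0, 1.321, -0.067], TCP at [0.193, -0.515, 0.205] pointing down, gripper open.
Joint ranges: [-3.03, 3.03], [-0.79, 2.21], [0.23, 2.52], [-1.04, 4.18], [0, 3.07], [-2.55, 2.55]. Speed limits (rad/s): [2.22, 2.22, 2.57, 3.14, 3.14, 3.14].

### API

Orientations are given as [roll, pitch, yaw] about the fixed x, y, z axes, in that order (R = Rz(yaw) Ry(pitch) Rx(roll)).
In Python, from station import ctrl, cams gives the robot as it stands. The module is installed in compiled form; this text tells all that it offers.
- The arm moves only by the tool arm_command, never from a script. Its argument "plan" is a list that holds one entry, the list of rows, each a list of 7 numbers: the shift along the tool's x, y, z in parts of the range, where 1.0 means 75 cm, then the turn, a rotation vector about the tool's x, y, z in parts of the range, where 1.0 means 2 pi rad, then the closure, from -1 (fully open) to 1 (shut). A call has 1 to 12 rows; each row is the pose to reach, as a shift and turn from the pose commanded when the call began, along the tool's axes at that moment; what a row does not reach only later rows make up. A row lasts 1/10 s, in which the tool goes at most 50 mm and 8.59 degrees, less where a joint would pass 70% of its speed; a pose out of reach is approached as far as the arm can. A call with a gripper value outside its range is refused whole. The fingers move at their own pace and stop on an object; "squeeze" is the grip in N (left out, the last holds). Time passes only in rows, so rows that repeat a pose let the fingers close. It gives the time, the measured TCP pose, the force, the opening and the grip force at its end, in the units of the state.
- ctrl.get_obs(): the state, without advancing time (a new reading comes with each control period).
- cams.camera(name): name is "side" or "top"; returns (picture, depth): 420x560x3 uint8, blue, green, red; 420x560 float32, m along the optical axis (not along the pixel's ray), 0 where there is no reading.
- cams.camera_info(name): a dict with "fx", "fy", "cx", "cy" (pixels), "world_to_cam" (4x4, takes a point from world to camera coordinates). Camera axes: x right, y down, z forward; pixel columns grow to the right and rows downward; lengths in m; the calibration is good to about 2 mm. A picture is of the moment at which its call begins. camera_info takes no time and is no camera call.
- ctrl.hand_in(): hands the job in; it is judged then, once.
The state is a dict: "time_s": time; "qpos": joint angles; "joint_vel": joint speeds; "tau": joint torques, N m; "ee_pos": TCP position; "eef_rot": TCP orientation; "force": force on the tool from outside, world axes, zero at the start; "moment": the same for the moment, N m; "grip_width": finger opening in m; "grip_force": force on a finger pad.
Only numpy, scipy, OpenCV 4.12 (cv2) and the standard library are available. Lean on these libraries where they do the work, as an engineer would, in place of code of your own. Each camera call takes 0.05 s, during which the arm holds its last target. There are 200 camera calls.

## Working session

There is one attempt and no reset: what is moved stays moved. The work goes in short steps, Python scripts to look and compute and a tool call to move; the robot and the scene stay as the last step left them, time stands still between calls to the robot, and variables do not carry over. Pictures are saved under pics/ and viewed, at most 14 in all, crops included, and the job is handed in when it is done.

Besides the shell and the picture viewer there is one more tool, called as a command line: name --argument value ..., lists and objects as JSON in quotes. arm_command: Moves the arm, as the interface text tells. Its arguments: {"type":"object","properties":{"plan":{"type":"array"},"squeeze":{"type":"number"}},"required":["plan"]}

```bash
mkdir -p pics; cat > h.py <<'E'
import numpy as np, cv2
from station import ctrl, cams
def grab(n):
    im,d=cams.camera(n); return im.copy(),d.copy()
def ray(n,u,v):
    i=cams.camera_info(n); T=np.linalg.inv(np.array(i["world_to_cam"]))
    d=T[:3,:3]@np.array([(u-i["cx"])/i["fx"],(v-i["cy"])/i["fy"],1.]); return T[:3,3],d
def onplane(n,u,v,z):
    o,d=ray(n,u,v); return o+d*(z-o[2])/d[2]
def cloud(n,d):
    i=cams.camera_info(n); T=np.linalg.inv(np.array(i["world_to_cam"]))
    v,u=np.mgrid[:d.shape[0],:d.shape[1]]
    P=np.stack([(u-i["cx"])/i["fx"]*d,(v-i["cy"])/i["fy"]*d,d],-1)
    return P@T[:3,:3].T+T[:3,3]
E
python3 - <<'E'
from h import *
for n in("side","top"):
    im,d=grab(n); cv2.imwrite(f"pics/{n}0.png",im); np.save(f"pics/{n}0.npy",d)
    i=cams.camera_info(n);T=np.linalg.inv(np.array(i["world_to_cam"]));print(n,i["fx"],T.round(3).tolist())
print(ctrl.get_obs())
E
```

```text
side 427.2022290405135 [[0.997, -0.055, 0.051, 0.551], [-0.073, -0.567, 0.821, -0.765], [-0.017, -0.822, -0.569, 0.61], [0.0, 0.0, 0.0, 1.0]]
top 464.5685930355254 [[0.026, -0.985, 0.168, 0.417], [-0.999, -0.031, -0.029, 0.019], [0.033, -0.167, -0.985, 1.186], [0.0, 0.0, 0.0, 1.0]]
{'time_s': 0.1, 'qpos': array([-1.27962355e+00,  3.00404813e-01,  1.52148954e+00, -1.51321242e-05,
        1.32067603e+00, -6.66423900e-02]), 'joint_vel': array([ 0.00097313, -0.00096952, -0.00312665,  0.00138707, -0.00037091,
       -0.00108802]), 'tau': array([-5.67161969e-04, -5.32639074e+01, -3.53286195e+01,  7.08807749e-02,
        2.34064437e-02, -5.41888471e-05]), 'ee_pos': array([ 0.19253488, -0.51496722,  0.20496141]), 'eef_rot': array([-3.14061612e+00, -5.04850484e-05,  3.57818890e-01]), 'force': array([-0.63428118, -0.56956916, -0.39405121]), 'moment': array([-0.01829263,  0.013337  ,  0.02489979]), 'grip_force': 0.0, 'grip_width': 0.09398434294011768}
```

View pics/side0.png

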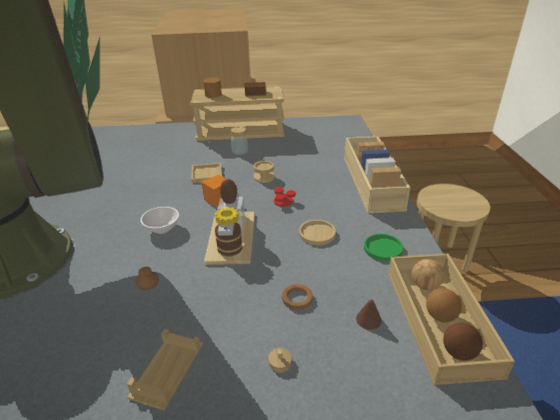

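View pics/top0.png

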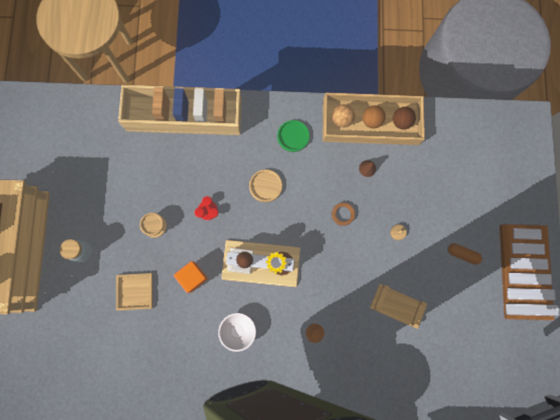

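The side view shows egg (229,190), gear (228,216), drum (229,240) on the board, egg cup (263,170), square tray (206,173), round tray (317,232), spindle (280,360) and rest (167,372). In the top view these are egg (244,260), gear (277,263), cup (152,225), square tray (134,292), round tray (266,185), spindle (399,232) and rest (399,305).

Look-alikes (top pixels), with my choice for each:
- **Egg:** brown cone (368,168), lump (315,333) and balls in the crate (403,118). I choose the one on the bar.
- **Gear:** red toy (207,209) and ring (344,213). I choose the yellow one at (277,263).
- **Cube:** orange cube (190,277). I choose the clear one under the bar.
- **Round tray:** green (294,136) and bowl (237,332). I choose the bamboo one at (266,185).
- **Bar:** roll (465,254). I choose the one under the egg.

```bash
cat > m0.py <<'E'
from h import *
im=cv2.imread("pics/top0.png");d=np.load("pics/top0.npy");P=cloud("top",d)
ims=cv2.imread("pics/side0.png");ds=np.load("pics/side0.npy");Ps=cloud("side",ds)
def reg(P,c,r,z0,z1,nm):
    m=(np.hypot(P[...,0]-c[0],P[...,1]-c[1])<r)&(P[...,2]>z0)&(P[...,2]<z1)
    Q=P[m]
    if len(Q)<5: print(nm,'few',len(Q));return
    (cx,cy),(w,h),a=cv2.minAreaRect(Q[:,:2].astype(np.float32)*1000)
    (ex,ey),er=cv2.minEnclosingCircle(Q[:,:2].astype(np.float32)*1000)
    print(nm,len(Q),'rect',np.round([cx,cy,w,h,a],1),'circ',np.round([ex,ey,er],1),'z5,50,95',(np.percentile(Q[:,2],[5,50,95])*1000).round(1))
for nm,u,v,z,r,z0,z1 in [("cup",152,225,.04,.045,.015,.06),("spindle",399,232,.014,.04,.008,.04),("rest",399,305,.02,.1,.004,.04),("sq",134,292,.012,.065,.003,.03),("round",266,185,.012,.06,.003,.03),("green",294,136,.012,.06,.003,.03),("orange",190,277,.056,.05,.03,.08),("egg",244,260,.13,.04,.09,.2),("gear",277,263,.094,.045,.086,.12),("bar",260,262,.078,.1,.07,.084),("board",260,262,.02,.13,.006,.016),("red",207,209,.02,.05,.006,.1),("bowl",237,332,.03,.06,.006,.1)]:
    c=onplane("top",u,v,z)[:2]
    print(nm,c.round(3)); reg(P,c,r,z0,z1,' top'); reg(Ps,c,r,z0,z1,' side')
E
python3 m0.py
python3 - <<'E'
import cv2
im=cv2.imread("pics/top0.png");cv2.imwrite("pics/c1.png",cv2.resize(im[175:345,100:330],None,fx=3.4,fy=3.4,interpolation=cv2.INTER_CUBIC))
im=cv2.imread("pics/side0.png");cv2.imwrite("pics/c2.png",cv2.resize(im[150:270,170:350],None,fx=4.4,fy=4.4,interpolation=cv2.INTER_CUBIC))
E
```

```text
cup [0.568 0.303]
 top 443 rect [572.3 306.4  56.4  56.8  52.5] circ [571.6 306.9  29.3] z5,50,95 [31.5 36.2 41.9]
 side 228 rect [570.2 303.2  60.8  54.   87. ] circ [570.3 303.3  31.2] z5,50,95 [29.2 35.  40.1]
spindle [ 0.572 -0.319]
 top 192 rect [ 573.4 -317.    38.    38.3   46. ] circ [ 573.7 -316.5   20.4] z5,50,95 [10.3 14.6 21.8]
 side 416 rect [ 571.8 -320.3   38.7   39.3   42.7] circ [ 571.6 -319.5   20.7] z5,50,95 [10.2 13.6 23.2]
rest [ 0.389 -0.314]
 top 1460 rect [ 390.  -314.1  192.8  192.7   71.1] circ [ 388.8 -314.4   99.7] z5,50,95 [ 4.3  7.2 24.8]
 side 2858 rect [ 385.5 -319.1  130.4   67.3   67.8] circ [ 386.2 -319.2   71.2] z5,50,95 [ 4.5  6.4 26. ]
sq [0.404 0.342]
 top 1183 rect [406.9 340.2 126.7 121.7  71.1] circ [403.7 341.9  64.8] z5,50,95 [ 3.3  6.2 13.9]
 side 406 rect [405.3 340.3  84.7  94.4   4.9] circ [401.7 340.9  58.5] z5,50,95 [ 3.4  5.5 12.2]
round [0.684 0.025]
 top 837 rect [683.7  25.8 115.1 110.1  14.8] circ [684.4  25.   59.8] z5,50,95 [ 3.3  6.1 13.7]
 side 708 rect [683.4  26.1  86.   89.8  22.1] circ [690.6  26.   49.7] z5,50,95 [ 3.5  
[... 1034 characters left out ...]
78.9] circ [487.7  26.6  78.8] z5,50,95 [72.1 77.6 82.9]
board [0.485 0.034]
 top 1657 rect [485.6  30.1 241.4 209.4  82.4] circ [485.8  34.4 127.3] z5,50,95 [ 6.8 10.2 13.8]
 side 1092 rect [483.6  29.  192.3  99.9  85.8] circ [482.4  29.3 106.5] z5,50,95 [ 7.3  9.5 11.7]
red [0.615 0.173]
 top 341 rect [615.8 179.8  59.3  59.1  24.7] circ [615.1 178.3  34.3] z5,50,95 [ 6.9 26.6 31.5]
 side 236 rect [618.6 169.3  59.3  54.9  84.9] circ [613.8 171.8  32.6] z5,50,95 [ 6.4 25.3 28.5]
bowl [0.315 0.084]
 top 999 rect [317.1  86.4 101.9  87.7  67.5] circ [316.3  81.2  56.2] z5,50,95 [ 7.  19.4 36.2]
 side 724 rect [315.7  81.9  89.1  87.   84.6] circ [316.4  82.   45.5] z5,50,95 [ 8.7 23.5 34.6]
```

View pics/c2.png

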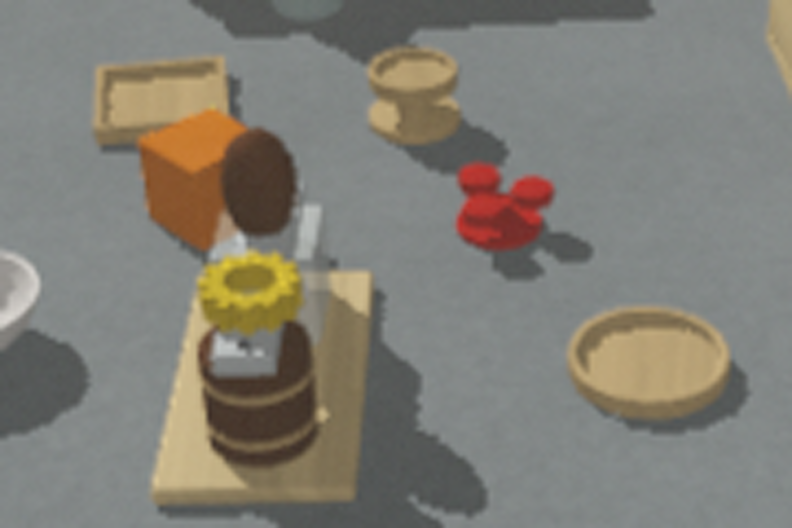

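View pics/c1.png

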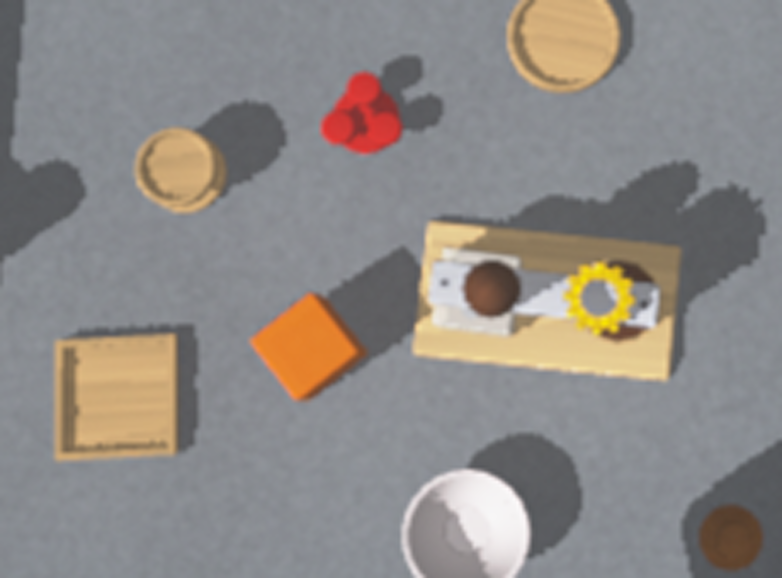

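The crops confirm the choices: the brown egg is on the bar's +y half above the clear cube, the yellow gear is above the banded drum, and the bamboo cup, square tray and round tray are distinct from the orange cube, the red toy and the green tray. The two views agree to about 3 mm. Next I'll refine the trays, rest and bar.

```bash
cat > m1.py <<'E'
from h import *
for n in("top","side"):
    im=cv2.imread(f"pics/{n}0.png");P=cloud(n,np.load(f"pics/{n}0.npy"))
    hsv=cv2.cvtColor(im,cv2.COLOR_BGR2HSV)
    wood=(hsv[...,0]>8)&(hsv[...,0]<32)&(hsv[...,1]>50)&(hsv[...,2]>60)
    for nm,c,r,z0,z1,msk in [("sq",(.404,.341),.068,.004,.02,wood),("round",(.684,.025),.055,.004,.02,wood),("rest",(.387,-.316),.085,.003,.035,wood),("board",(.484,.03),.13,.006,.016,wood),("bar",(.485,.033),.09,.072,.085,hsv[...,1]<45)]:
        m=(np.hypot(P[...,0]-c[0],P[...,1]-c[1])<r)&(P[...,2]>z0)&(P[...,2]<z1)&msk
        m=cv2.morphologyEx(m.astype(np.uint8),cv2.MORPH_OPEN,np.ones((2,2)))>0
        Q=P[m][:,:2].astype(np.float32)*1000
        print(n,nm,len(Q),np.round(np.array([*cv2.minAreaRect(Q)[0],*cv2.minAreaRect(Q)[1],cv2.minAreaRect(Q)[2]]),1), cv2.minEnclosingCircle(Q) if nm=="round" else "", "z",np.percentile(P[m][:,2]*1000,[10,50,90]).round(1))
E
python3 m1.py
cat > go.py <<'E'
# chain of waypoints: x y z(mm) yaw(deg) -> shifts in tool axes relative to each previous commanded pose
import sys,numpy as np
from station import ctrl
from scipy.spatial.transform import Rotation as R
def chain(wps,start=None):
    o=ctrl.get_obs()
    p,r=(np.array(o["ee_pos"])*1000,R.from_euler("xyz",o["eef_rot"]))
    for w in wps:
        t=np.array(w[:3]);rt=R.from_euler("xyz",[180,0,w[3]],degrees=True)
        s=r.inv().apply(t-p);v=(r.inv()*rt).as_rotvec()
        print(w,"->",s.round(1),v.round(3)); p,r=t,rt
if __name__=="__main__": chain([list(map(float,a.split(","))) for a in sys.argv[1:]])
E
python3 go.py 486,68,190,86.6 486,68,88,86.6 486,68,190,86.6 571,305,160,86.6 571,305,46,86.6
```

```text
top sq 717 [414.1 203.3  86.1 368.4   4.3]  z [ 1.7  5.8 12.5]
top round 524 [571.4  21.1 308.   83.5   1.9] ((571.4251708984375, 21.26016616821289), 154.01585388183594) z [ 1.7  5.9 12.3]
top rest 1288 [ 413.5 -188.4  406.    83.2   77.3]  z [ 3.6  7.3 21.8]
top board 1558 [475.2  30.7 190.1 113.3  85.5]  z [ 6.3 10.2 13.9]
top bar 450 [458.3  32.1 163.   80.   86.4]  z [73.7 78.4 82.3]
side sq 265 [ 455.8 -185.    85.  1172.8    5.2]  z [ 2.9  5.8 11.9]
side round 549 [ 602.8 -345.8  840.7   83.6   77.3] ((620.2470703125, -349.7561950683594), 421.0435791015625) z [ 3.3  5.6 11.3]
side rest 2947 [ 429.9 -508.8  123.5  553.8   12.8]  z [ 4.3  6.2 20.3]
side board 1077 [ 4.902e+02 -3.201e+02  1.115e+02  8.916e+02  7.000e-01]  z [ 6.2  9.3 11.1]
side bar 178 [ 504.6 -341.6   45.4  851.     3.3]  z [69.5 76.9 78.5]
[486.0, 68.0, 190.0, 86.6] -> [ 479.1 -443.2   15.4] [-1.000e-03 -1.000e-03 -1.154e+00]
[486.0, 68.0, 88.0, 86.6] -> [  0.  -0. 102.] [0. 0. 0.]
[486.0, 68.0, 190.0, 86.6] -> [  -0.    0. -102.] [0. 0. 0.]
[571.0, 305.0, 160.0, 86.6] -> [241.6  70.8  30. ] [0. 0. 0.]
[571.0, 305.0, 46.0, 86.6] -> [  0.  -0. 114.] [0. 0. 0.]
```

The rows are not in the units I measure in: shifts go in shares of 75 cm and turns go in shares of 2 pi rad. I convert before sending: 479 mm / 750 = 0.6387, -443 mm / 750 = -0.5907, -1.154 rad / 6.2832 = -0.1837.

arm_command --plan '[[[0.6387,-0.5907,0.02,0,0,-0.1837,-1],[0.6387,-0.5907,0.02,0,0,-0.1837,-1],[0.6387,-0.5907,0.02,0,0,-0.1837,-1],[0.6387,-0.5907,0.02,0,0,-0.1837,-1],[0.6387,-0.5907,0.02,0,0,-0.1837,-1],[0.6387,-0.5907,0.02,0,0,-0.1837,-1],[0.6387,-0.5907,0.02,0,0,-0.1837,-1],[0.6387,-0.5907,0.02,0,0,-0.1837,-1],[0.6387,-0.5907,0.02,0,0,-0.1837,-1],[0.6387,-0.5907,0.02,0,0,-0.1837,-1],[0.6387,-0.5907,0.02,0,0,-0.1837,-1],[0.6387,-0.5907,0.02,0,0,-0.1837,-1]]]'

```text
time_s: 1.3
ee_pos: [0.4629, 0.0227, 0.1916]
eef_rot: [3.142, 0.0, 1.512]
force: [0.9, -0.4, 0.7]
grip_width: 0.094
grip_force: 0.0
```

```bash
sed -i 's/>0$/>0; m\&=(P[...,2]>z0)\&(P[...,2]<z1)\&(np.hypot(P[...,0]-c[0],P[...,1]-c[1])<r)/' m1.py; python3 m1.py; python3 go.py 486,68,190,86.6 486,68,88,86.6
```

```text
top sq 508 [403.8 342.   85.4  85.3   4.5]  z [ 4.5  7.4 13.2]
top round 386 [682.9  26.4  80.7  83.   18.1] ((682.8173828125, 26.08348274230957), 42.66687774658203) z [ 4.6  7.1 13.1]
top rest 1187 [ 384.5 -317.1  127.1   66.    67.6]  z [ 4.7  7.7 22.1]
top board 1335 [483.2  30.9 188.6  97.3  85.5]  z [ 7.6 10.3 13.2]
top bar 376 [483.9  33.6 156.6  27.1  85.4]  z [75.5 78.4 81. ]
side sq 190 [407.  339.   82.   91.    5.4]  z [ 4.6  6.6 11.3]
side round 439 [685.   23.1  84.   81.1  73.7] ((684.7667846679688, 24.23781394958496), 43.61674880981445) z [ 4.5  6.2 11.5]
side rest 2819 [ 386.2 -319.6  130.1   65.5   67.8]  z [ 4.6  6.3 20.4]
side board 946 [485.   26.5 187.4  96.7  85.8]  z [ 7.8  9.4 10.9]
side bar 145 [483.7   9.8 122.3  27.2  85.3]  z [74.7 77.2 78.5]
[486.0, 68.0, 190.0, 86.6] -> [46.6 20.4  1.6] [0.    0.    0.001]
[486.0, 68.0, 88.0, 86.6] -> [  0.  -0. 102.] [0. 0. 0.]
```

To row units: 104 mm / 750 = 0.1387, 97 mm / 750 = 0.1293, 0.02 rad / 6.2832 = 0.0032.

arm_command --plan '[[[0.0627,0.0267,0.0027,0,0,0.0032,-1],[0.0627,0.0267,0.0027,0,0,0.0032,-1],[0.0627,0.0267,0.0027,0,0,0.0032,-1],[0.0627,0.0267,0.0467,0,0,0.0032,-1],[0.0627,0.0267,0.0867,0,0,0.0032,-1],[0.0627,0.0267,0.1133,0,0,0.0032,-1],[0.0627,0.0267,0.1293,0,0,0.0032,-1],[0.0627,0.0267,0.1387,0,0,0.0032,-1],[0.0627,0.0267,0.1387,0,0,0.0032,-1],[0.0627,0.0267,0.1387,0,0,0.0032,-1]]]'

```text
time_s: 2.3
ee_pos: [0.4856, 0.0661, 0.0885]
eef_rot: [3.14, -0.0, 1.491]
force: [0.3, -0.5, -0.0]
grip_width: 0.094
grip_force: 0.0
```

arm_command --plan '[[[0,0,0,0,0,0,0],[0,0,0,0,0,0,0.3],[0,0,0,0,0,0,1],[0,0,0,0,0,0,1],[0,0,0,0,0,0,1],[0,0,0,0,0,0,1],[0,0,0,0,0,0,1],[0,0,0,0,0,0,1],[0,0,0,0,0,0,1],[0,0,0,0,0,0,1]]]' --squeeze 12

```text
time_s: 3.3
ee_pos: [0.4852, 0.0663, 0.0876]
eef_rot: [-3.142, -0.0, 1.492]
force: [0.5, -0.3, -1.1]
grip_width: 0.0397
grip_force: 12.0
```

arm_command --plan '[[[0,0,-0.0133,0,0,0,1],[0,0,-0.0333,0,0,0,1],[0,0,-0.06,0,0,0,1],[0,0,-0.0867,0,0,0,1],[0,0,-0.1067,0,0,0,1],[0,0,-0.1133,0,0,0,1],[0,0,-0.1133,0,0,0,1]]]'

```text
time_s: 4.0
ee_pos: [0.4854, 0.0663, 0.1733]
eef_rot: [3.14, -0.0, 1.492]
force: [-0.5, 0.3, -1.6]
grip_width: 0.0396
grip_force: 12.0
```

```bash
cat > look.py <<'E'
import sys
from h import *
k=sys.argv[1]
I=[]
for n in("side","top"):
    im,d=grab(n); cv2.imwrite(f"pics/{n}{k}.png",im); np.save(f"pics/{n}{k}.npy",d); I.append(im)
E
python3 look.py 1; python3 - <<'E'
import cv2,numpy as np
a=cv2.imread("pics/side1.png")[100:310,130:370];b=cv2.imread("pics/top1.png")[170:380,130:370]
cv2.imwrite("pics/v1.png",cv2.resize(np.hstack([a,b]),(800,350)))
E
python3 go.py 571,305,160,85.5 571,305,46,85.5
```

```text
[571.0, 305.0, 160.0, 85.5] -> [244.8  67.   12. ] [-0.001  0.    -0.001]
[571.0, 305.0, 46.0, 85.5] -> [  0.  -0. 114.] [0. 0. 0.]
```

View pics/v1.png

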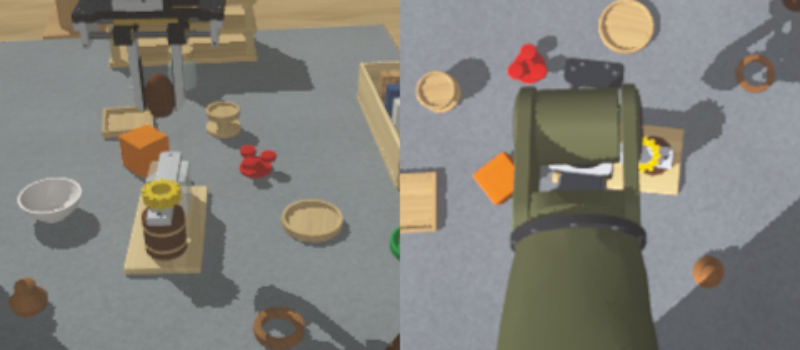

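The egg (side view, about 158,95 in the crop) is held upright between the fingers and the bridge is undisturbed. Carrying it to the cup.

To row units: 245 mm / 750 = 0.3267, 232 mm / 750 = 0.3093.

arm_command --plan '[[[0.016,0.004,0.0013,0,0,0,1],[0.0533,0.0147,0.0027,0,0,0,1],[0.1,0.0267,0.0053,0,0,0,1],[0.1467,0.04,0.008,0,0,0,1],[0.1933,0.0533,0.0107,0,0,0,1],[0.24,0.0667,0.0133,0,0,0,1],[0.28,0.0773,0.016,0,0,0,1],[0.3093,0.084,0.016,0,0,0,1],[0.3267,0.0893,0.016,0,0,0,1],[0.3267,0.0893,0.016,0,0,0,1],[0.3267,0.0893,0.04,0,0,0,1],[0.3267,0.0893,0.0667,0,0,0,1]]]'

```text
time_s: 5.3
ee_pos: [0.5712, 0.3052, 0.1221]
eef_rot: [3.141, -0.0, 1.492]
force: [-0.5, -0.1, -0.6]
grip_width: 0.0396
grip_force: 12.0
```

```bash
python3 look.py 2; python3 - <<'E'
from h import *
P=cloud("side",np.load("pics/side2.npy"));im=cv2.imread("pics/side2.png");h=cv2.cvtColor(im,cv2.COLOR_BGR2HSV)
m=(np.hypot(P[...,0]-.571,P[...,1]-.305)<.035)&(P[...,2]>.095)&(P[...,2]<.17)&(h[...,2]<110)&(h[...,1]>60)
Q=P[m]*1000;print(len(Q),Q.min(0),Q.max(0))
v,u=np.where(m);print(u.min(),u.max(),v.min(),v.max())
cv2.imwrite("pics/v2.png",cv2.resize(im[80:260,180:400],None,fx=3,fy=3))
E
python3 go.py 571,305,46,85.5
```

```text
245 [550.19527981 284.36525894 115.24407641] [589.67287323 312.03618406 168.08973547]
254 269 122 142
[571.0, 305.0, 46.0, 85.5] -> [ 0.9  1.4 73.5] [-0.005  0.003 -0.001]
```

View pics/v2.png

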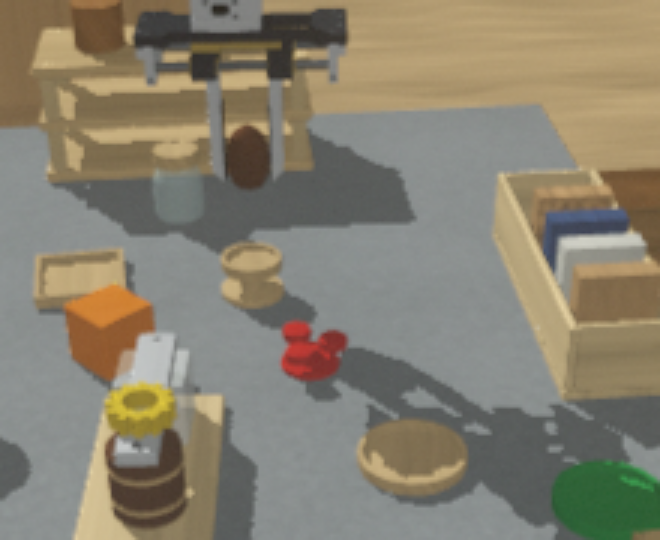

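The egg hangs level over the cup, centred within about 1 mm (egg centre 570,304; cup 570,303 in the same view). Lowering it.

To row units: 75.5 mm / 750 = 0.1007, 75 mm / 750 = 0.1.

arm_command --plan '[[[0,0.0013,0.0267,0,0,0,1],[0,0.0013,0.0533,0,0,0,1],[0,0.0013,0.0733,0,0,0,1],[0,0.0013,0.0867,0,0,0,1],[0,0.0013,0.0933,0,0,0,1],[0,0.0013,0.0973,0,0,0,1],[0,0.0013,0.1,0,0,0,1],[0,0.0013,0.1007,0,0,0,1],[0,0.0013,0.1007,0,0,0,1]]]'

```text
time_s: 6.3
ee_pos: [0.5725, 0.3052, 0.0476]
eef_rot: [3.141, -0.0, 1.492]
force: [-0.1, -0.2, -0.0]
grip_width: 0.0395
grip_force: 12.0
```

To row units: 2 mm / 750 = 0.0027, 1 mm / 750 = 0.0013.

arm_command --plan '[[[0,0,0.0013,0,0,0,1],[0,0,0.0027,0,0,0,1],[0,0,0.0027,0,0,0,1],[0,0,0.0027,0,0,0,1]]]'

```text
time_s: 6.7
ee_pos: [0.5723, 0.3052, 0.0452]
eef_rot: [-3.142, 0.0, 1.492]
force: [-0.5, 1.4, -0.3]
grip_width: 0.0396
grip_force: 12.0
```

arm_command --plan '[[[0,0,0,0,0,0,0],[0,0,0,0,0,0,-0.3],[0,0,0,0,0,0,-0.6],[0,0,0,0,0,0,-0.6],[0,0,0,0,0,0,-0.6],[0,0,0,0,0,0,-0.6],[0,0,-0.0133,0,0,0,-0.6],[0,0,-0.0533,0,0,0,-0.6],[0,0,-0.1067,0,0,0,-0.6],[0,0,-0.16,0,0,0,-0.6],[0,0,-0.1867,0,0,0,-0.6],[0,0,-0.1867,0,0,0,-0.6]]]'

```text
time_s: 7.9
ee_pos: [0.5734, 0.3057, 0.1895]
eef_rot: [3.136, -0.003, 1.492]
force: [-0.3, -0.2, -0.0]
grip_width: 0.0755
grip_force: 0.0
```

```bash
python3 go.py 481.4,-4,185,85.5 481.4,-4,72,85.5 481.4,-4,160,85.5 572.5,-318.5,110,85.5 572.5,-318.5,9,85.5
```

```text
[481.4, -4.0, 185.0, 85.5] -> [-316.   -67.3    3.2] [ 0.006 -0.003 -0.   ]
[481.4, -4.0, 72.0, 85.5] -> [  0.  -0. 113.] [0. 0. 0.]
[481.4, -4.0, 160.0, 85.5] -> [  0.   0. -88.] [0. 0. 0.]
[572.5, -318.5, 110.0, 85.5] -> [-306.4  115.5   50. ] [0. 0. 0.]
[572.5, -318.5, 9.0, 85.5] -> [  0.  -0. 101.] [0. 0. 0.]
```

To row units: -316 mm / 750 = -0.4213, -305 mm / 750 = -0.4067.

arm_command --plan '[[[-0.0533,-0.0107,0.004,0,0,0,-0.8],[-0.12,-0.0253,0.004,0,0,0,-0.8],[-0.1867,-0.04,0.004,0,0,0,-0.8],[-0.2533,-0.0533,0.004,0,0,0,-0.8],[-0.32,-0.068,0.004,0,0,0,-0.8],[-0.3733,-0.08,0.004,0,0,0,-0.8],[-0.4067,-0.0867,0.004,0,0,0,-0.8],[-0.4213,-0.0893,0.004,0,0,0,-0.8],[-0.4213,-0.0893,0.004,0,0,0,-0.8],[-0.4213,-0.0893,0.004,0,0,0,-0.8]]]'

```text
time_s: 8.9
ee_pos: [0.4808, -0.0038, 0.1819]
eef_rot: [-3.141, -0.0, 1.492]
force: [0.5, 0.2, 0.4]
grip_width: 0.0845
grip_force: 0.0
```

```bash
python3 look.py 3; python3 - <<'E'
from h import *
for n in("side","top"):
    P=cloud(n,np.load(f"pics/{n}3.npy"))
    for c,z0 in(((.571,.305),.055),((.4815,-.004),.086)):
        m=(np.hypot(P[...,0]-c[0],P[...,1]-c[1])<.04)&(P[...,2]>z0)&(P[...,2]<.105);Q=P[m]*1000
        if len(Q)>5: print(n,c,len(Q),Q.min(0).round(1),Q.max(0).round(1))
cv2.imwrite("pics/v3.png",cv2.resize(cv2.imread("pics/side3.png")[80:280,180:340],None,fx=2.8,fy=2.8))
E
python3 go.py 481.4,-4,72,85.5
```

```text
side (0.571, 0.305) 173 [555.7 284.   55.1] [592.6 313.3  92.2]
side (0.4815, -0.004) 252 [456.4 -32.1  86.3] [505.7  19.4  95.9]
top (0.571, 0.305) 233 [555.2 289.6  55.4] [592.5 327.   96.3]
[481.4, -4.0, 72.0, 85.5] -> [ -0.5   0.7 109.9] [-0.    -0.     0.001]
```

View pics/v3.png

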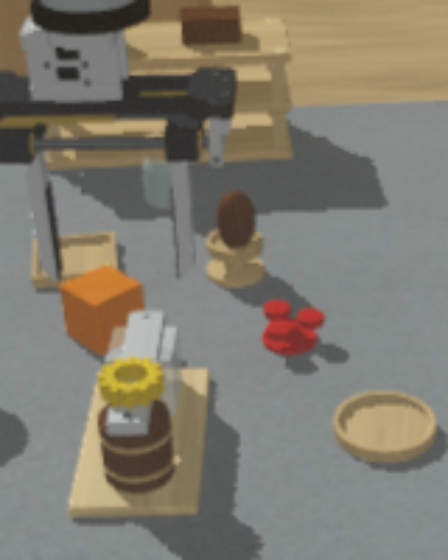

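The egg stands upright in the cup, centred at about (574,306) with its top near 91 mm. Now the gear.

To row units: 110 mm / 750 = 0.1467, 108 mm / 750 = 0.144.

arm_command --plan '[[[-0.0013,0.0013,0.04,0,0,0,-0.8],[-0.0013,0.0013,0.08,0,0,0,-0.8],[-0.0013,0.0013,0.1133,0,0,0,-0.8],[-0.0013,0.0013,0.1333,0,0,0,-0.8],[-0.0013,0.0013,0.144,0,0,0,-0.8],[-0.0013,0.0013,0.1467,0,0,0,-0.8],[-0.0013,0.0013,0.1467,0,0,0,-0.4],[-0.0013,0.0013,0.1467,0,0,0,0.1],[-0.0013,0.0013,0.1467,0,0,0,1],[-0.0013,0.0013,0.1467,0,0,0,1],[-0.0013,0.0013,0.1467,0,0,0,1],[-0.0013,0.0013,0.1467,0,0,0,1]]]' --squeeze 10

```text
time_s: 10.2
ee_pos: [0.4817, -0.0057, 0.0725]
eef_rot: [3.141, -0.0, 1.492]
force: [-0.0, -0.7, 3.2]
grip_width: 0.0503
grip_force: 10.0
```

arm_command --plan '[[[0,0,0,0,0,0,1],[0,0,0,0,0,0,1],[0,0,0,0,0,0,1]]]'

```text
time_s: 10.5
ee_pos: [0.4817, -0.0057, 0.0724]
eef_rot: [3.141, 0.0, 1.492]
force: [-1.2, 0.2, 5.9]
grip_width: 0.0504
grip_force: 10.0
```

To row units: -90 mm / 750 = -0.12, -85 mm / 750 = -0.1133.

arm_command --plan '[[[0,0,-0.0067,0,0,0,1],[0,0,-0.0267,0,0,0,1],[0,0,-0.06,0,0,0,1],[0,0,-0.0933,0,0,0,1],[0,0,-0.1133,0,0,0,1],[0,0,-0.12,0,0,0,1],[0,0,-0.12,0,0,0,1]]]'

```text
time_s: 11.2
ee_pos: [0.4816, -0.0057, 0.1623]
eef_rot: [3.141, 0.0, 1.492]
force: [-0.2, 0.4, -0.3]
grip_width: 0.0504
grip_force: 10.0
```

```bash
python3 look.py 4; python3 - <<'E'
from h import *
cv2.imwrite("pics/v4.png",cv2.resize(cv2.imread("pics/side4.png")[80:280,150:310],None,fx=2.8,fy=2.8))
im=cv2.imread("pics/side4.png");P=cloud("side",np.load("pics/side4.npy"));h=cv2.cvtColor(im,cv2.COLOR_BGR2HSV)
m=(h[...,0]>20)&(h[...,0]<33)&(h[...,1]>150)&(P[...,2]>.1)&(np.hypot(P[...,0]-.48,P[...,1])<.05);Q=P[m]*1000;print(len(Q),Q.min(0),Q.max(0))
E
python3 go.py 572.5,-318.5,110,85.5 572.5,-318.5,12,85.5
```

```text
345 [457.49814734 -32.8217565  168.59127885] [504.56528278  18.53271214 185.32937933]
[572.5, -318.5, 110.0, 85.5] -> [-304.7  115.9   51.2] [-0.001 -0.    -0.001]
[572.5, -318.5, 12.0, 85.5] -> [ 0. -0. 98.] [0. 0. 0.]
```

View pics/v4.png

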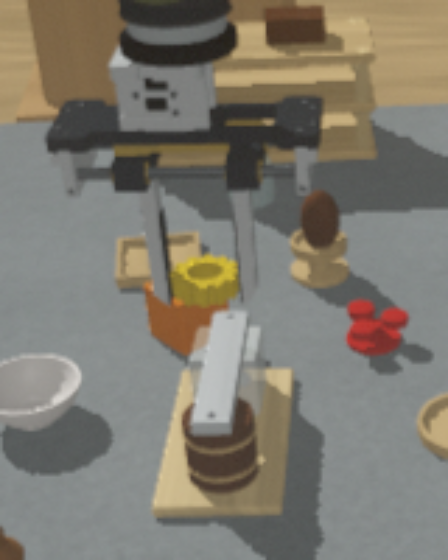

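The gear is held level between the fingers (crop 206,280), and the bar lies undisturbed. Carrying it to the spindle.

To row units: -305 mm / 750 = -0.4067, -292 mm / 750 = -0.3893.

arm_command --plan '[[[-0.02,0.008,0.004,0,0,0,1],[-0.06,0.0227,0.0107,0,0,0,1],[-0.1133,0.0427,0.02,0,0,0,1],[-0.1667,0.064,0.0293,0,0,0,1],[-0.22,0.084,0.0387,0,0,0,1],[-0.2733,0.104,0.048,0,0,0,1],[-0.32,0.1213,0.0573,0,0,0,1],[-0.36,0.1373,0.068,0,0,0,1],[-0.3893,0.148,0.068,0,0,0,1],[-0.4067,0.1547,0.068,0,0,0,1],[-0.4067,0.1547,0.068,0,0,0,1],[-0.4067,0.1547,0.068,0,0,0,1]]]'

```text
time_s: 12.5
ee_pos: [0.5727, -0.3182, 0.11]
eef_rot: [-3.14, -0.001, 1.492]
force: [0.1, -0.3, -0.9]
grip_width: 0.0501
grip_force: 10.0
```

```bash
python3 look.py 5; python3 - <<'E'
from h import *
im=cv2.imread("pics/side5.png");P=cloud("side",np.load("pics/side5.npy"));h=cv2.cvtColor(im,cv2.COLOR_BGR2HSV)
m=(h[...,0]>20)&(h[...,0]<33)&(h[...,1]>150)&(P[...,2]>.08)&(np.hypot(P[...,0]-.5725,P[...,1]+.3185)<.05);Q=P[m]*1000;print(len(Q),Q.min(0),Q.max(0))
m=(P[...,2]>.008)&(P[...,2]<.035)&(np.hypot(P[...,0]-.5725,P[...,1]+.3185)<.04);Q=P[m]*1000;print(len(Q),Q.min(0),Q.max(0))
E
python3 go.py 572.5,-318.5,12,85.5
```

```text
657 [ 548.70663455 -344.99294811  116.95213685] [ 597.16194904 -294.2523854   133.56637021]
414 [ 553.54955711 -340.54306209    8.00915765] [ 591.57617296 -299.56126941   28.44682883]
[572.5, -318.5, 12.0, 85.5] -> [-0.7 -0.3 98.8] [-0.001 -0.     0.   ]
```

Gear (572.9,-319.6) and spindle (572.6,-320) agree in the same view, so I'll lower it straight down.

To row units: 101 mm / 750 = 0.1347, 100 mm / 750 = 0.1333.

arm_command --plan '[[[0,0,0.0333,0,0,0,1],[0,0,0.0667,0,0,0,1],[0,0,0.0933,0,0,0,1],[0,0,0.1107,0,0,0,1],[0,0,0.1227,0,0,0,1],[0,0,0.1293,0,0,0,1],[0,0,0.1333,0,0,0,1],[0,0,0.1333,0,0,0,1],[0,0,0.1347,0,0,0,1],[0,0,0.1347,0,0,0,1]]]'

```text
time_s: 13.6
ee_pos: [0.5733, -0.319, 0.0106]
eef_rot: [3.141, 0.0, 1.492]
force: [-0.0, 1.2, -0.6]
grip_width: 0.05
grip_force: 10.0
```

To row units: 1.5 mm / 750 = 0.002, 1 mm / 750 = 0.0013.

arm_command --plan '[[[0,0,0.0013,0,0,0,1],[0,0,0.002,0,0,0,1],[0,0,0.002,0,0,0,1]]]'

```text
time_s: 13.9
ee_pos: [0.573, -0.3188, 0.0086]
eef_rot: [-3.141, -0.0, 1.492]
force: [0.1, 0.0, 0.4]
grip_width: 0.05
grip_force: 10.0
```

arm_command --plan '[[[0,0,0,0,0,0,-0.2],[0,0,0,0,0,0,-0.5],[0,0,0,0,0,0,-0.7],[0,0,0,0,0,0,-0.7],[0,0,0,0,0,0,-0.7],[0,0,-0.0133,0,0,0,-0.7],[0,0,-0.0533,0,0,0,-0.7],[0,0,-0.1067,0,0,0,-0.7],[0,0,-0.16,0,0,0,-0.7],[0,0,-0.2,0,0,0,-0.7],[0,0,-0.2,0,0,0,-0.7]]]'

```text
time_s: 15.0
ee_pos: [0.5745, -0.3197, 0.1646]
eef_rot: [3.134, 0.004, 1.492]
force: [0.5, 0.3, 0.4]
grip_width: 0.0798
grip_force: 0.0
```

```bash
python3 look.py 6; python3 - <<'E'
from h import *
for n in("side","top"):
    im=cv2.imread(f"pics/{n}6.png");P=cloud(n,np.load(f"pics/{n}6.npy"));h=cv2.cvtColor(im,cv2.COLOR_BGR2HSV)
    m=(h[...,0]>20)&(h[...,0]<33)&(h[...,1]>150)&(P[...,2]>.008)&(P[...,2]<.05)&(np.hypot(P[...,0]-.5725,P[...,1]+.3185)<.05);Q=P[m]*1000
    if len(Q): print(len(Q),Q.min(0),Q.max(0))
    m=(P[...,2]>.072)&(P[...,2]<.085)&(np.hypot(P[...,0]-.484,P[...,1]-.032)<.1)&(h[...,1]<50)
    Q=P[m]*1000
    if len(Q): print(n,cv2.minAreaRect(Q[:,:2].astype(np.float32)),Q[:,2].mean(),len(Q))
E
python3 go.py 483.8,32,160,85.5 483.8,32,57,85.5 483.8,32,130,85.5 386,-318,120,67.7 386,-318,13,67.7
```

```text
581 [ 549.56044082 -344.41530891   12.04592622] [ 597.32829484 -295.36866012   32.44498388]
side ((488.3094177246094, 82.50627899169922), (53.041290283203125, 29.98011016845703), 86.20271301269531) 77.56278160914331 126
215 [ 551.86136247 -339.34075808   12.49327889] [ 598.31121309 -291.2484726    36.13326533]
top ((485.1150817871094, 35.04606246948242), (159.5002899169922, 31.128419876098633), 86.20280456542969) 78.04208703841209 847
[483.8, 32.0, 160.0, 85.5] -> [ 342.7 -116.7   -1. ] [ 0.001  0.001 -0.   ]
[483.8, 32.0, 57.0, 85.5] -> [  0.  -0. 103.] [0. 0. 0.]
[483.8, 32.0, 130.0, 85.5] -> [  0.   0. -73.] [0. 0. 0.]
[386.0, -318.0, 120.0, 67.7] -> [-356.6  -70.    10. ] [-0.    -0.     0.311]
[386.0, -318.0, 13.0, 67.7] -> [ -0.  -0. 107.] [0. 0. 0.]
```

The gear sits on the spindle, centred within about 1 mm, and the bar is unmoved at about (484,32). Moving to the bar.

To row units: 343 mm / 750 = 0.4573, 333 mm / 750 = 0.444, -0.01 rad / 6.2832 = -0.0016.

arm_command --plan '[[[0.0533,-0.0187,0,0,0,0,-0.7],[0.12,-0.04,0,0,0,0,-0.7],[0.1867,-0.0627,0,0,0,0,-0.7],[0.2467,-0.084,0,0,0,0,-0.7],[0.3067,-0.104,0,0,0,0,-0.7],[0.3667,-0.124,0,0,0,0,-0.7],[0.4133,-0.14,0,0,0,0,-0.7],[0.444,-0.1507,0,0,0,0,-0.7],[0.4573,-0.156,0,0,0,-0.0016,-0.7],[0.4573,-0.156,0,0,0,-0.0016,-0.7],[0.4573,-0.156,0,0,0,-0.0016,-0.7]]]'

```text
time_s: 16.2
ee_pos: [0.4836, 0.0315, 0.1583]
eef_rot: [-3.141, 0.0, 1.501]
force: [0.2, -0.5, 0.1]
grip_width: 0.08
grip_force: 0.0
```

```bash
python3 look.py 7; python3 - <<'E'
from h import *
P=cloud("side",np.load("pics/side7.npy"));im=cv2.imread("pics/side7.png");h=cv2.cvtColor(im,cv2.COLOR_BGR2HSV)
m=(P[...,2]>.072)&(P[...,2]<.085)&(np.hypot(P[...,0]-.484,P[...,1]-.032)<.1)&(h[...,1]<50)
Q=P[m]*1000
print(cv2.minAreaRect(Q[:,:2].astype(np.float32)),Q[:,2].mean(),len(Q))
E
python3 go.py 484,32,160,86 484,32,57,86
```

```text
((483.85845947265625, 30.19021987915039), (158.94801330566406, 30.755769729614258), 85.27994537353516) 77.23760791268187 570
[484.0, 32.0, 160.0, 86.0] -> [ 0.7  0.2 -1.6] [-0.  0. -0.]
[484.0, 32.0, 57.0, 86.0] -> [  0.  -0. 103.] [0. 0. 0.]
```

To row units: 101 mm / 750 = 0.1347, 100 mm / 750 = 0.1333, 0.005 rad / 6.2832 = 0.0008.

arm_command --plan '[[[0,0,0.0333,0,0,0.0008,-0.7],[0,0,0.0733,0,0,0.0008,-0.7],[0,0,0.1067,0,0,0.0008,-0.7],[0,0,0.124,0,0,0.0008,-0.7],[0,0,0.1333,0,0,0.0008,-0.7],[0,0,0.1347,0,0,0.0008,-0.7],[0,0,0.1347,0,0,0.0008,0],[0,0,0.1347,0,0,0.0008,0.4],[0,0,0.1347,0,0,0.0008,1],[0,0,0.1347,0,0,0.0008,1],[0,0,0.1347,0,0,0.0008,1],[0,0,0.1347,0,0,0.0008,1]]]' --squeeze 25

```text
time_s: 17.5
ee_pos: [0.4836, 0.0323, 0.0577]
eef_rot: [3.141, 0.0, 1.497]
force: [0.0, -0.5, 0.1]
grip_width: 0.0353
grip_force: 0.0
```

arm_command --plan '[[[0,0,0,0,0,0,1],[0,0,0,0,0,0,1],[0,0,0,0,0,0,1],[0,0,0,0,0,0,1],[0,0,0,0,0,0,1]]]'

```text
time_s: 18.0
ee_pos: [0.4835, 0.0323, 0.0577]
eef_rot: [3.142, -0.0, 1.497]
force: [-0.3, 0.5, 1.0]
grip_width: 0.0298
grip_force: 25.0
```

arm_command --plan '[[[0,0,-0.004,0,0,0,1],[0,0,-0.0133,0,0,0,1],[0,0,-0.0293,0,0,0,1],[0,0,-0.0507,0,0,0,1],[0,0,-0.0733,0,0,0,1],[0,0,-0.0933,0,0,0,1],[0,0,-0.104,0,0,0,1],[0,0,-0.1067,0,0,0,1],[0,0,-0.1067,0,0,0,1]]]'

```text
time_s: 18.9
ee_pos: [0.4834, 0.0323, 0.1377]
eef_rot: [3.142, 0.0, 1.497]
force: [0.2, -0.0, -2.2]
grip_width: 0.0297
grip_force: 25.0
```

```bash
python3 look.py 8; python3 - <<'E'
from h import *
P=cloud("side",np.load("pics/side8.npy"));im=cv2.imread("pics/side8.png");h=cv2.cvtColor(im,cv2.COLOR_BGR2HSV)
m=(P[...,2]>.14)&(P[...,2]<.175)&(np.hypot(P[...,0]-.484,P[...,1]-.032)<.1)&(h[...,1]<50)
Q=P[m]*1000
print(Q.min(0),Q.max(0)); 
for a,b in((-50,-35),(80,105)):
    q=Q[(Q[:,1]>a)&(Q[:,1]<b)]; print(len(q),np.median(q,0) if len(q) else "")
cv2.imwrite("pics/v8.png",cv2.resize(im[80:300,130:330],None,fx=2.5,fy=2.5))
E
python3 go.py 386,-318,115,67.7 386,-318,13,67.7
```

```text
[456.97047839 -50.26803928 140.85004286] [511.30001486 109.75639855 174.69771263]
116 [479.41884268 -46.03158195 155.83117119]
43 [483.13373397  92.25579835 157.52769674]
[386.0, -318.0, 115.0, 67.7] -> [-356.6  -71.    22.2] [-0.001  0.     0.315]
[386.0, -318.0, 13.0, 67.7] -> [ -0.  -0. 102.] [0. 0. 0.]
```

View pics/v8.png

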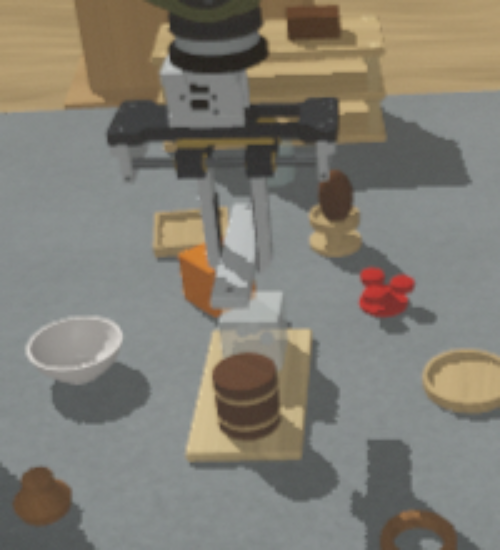

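The bar is held level at about (235,250) in the crop, with the drum and clear cube standing behind it. Carrying it to the rest.

To row units: -356 mm / 750 = -0.4747, -348 mm / 750 = -0.464, 0.315 rad / 6.2832 = 0.0501.

arm_command --plan '[[[-0.016,-0.0027,0,0,0,0.0016,1],[-0.0533,-0.0107,0,0,0,0.0048,1],[-0.1,-0.02,0,0,0,0.0095,1],[-0.1493,-0.0293,0,0,0,0.0159,1],[-0.2,-0.04,0.004,0,0,0.0215,1],[-0.2507,-0.0493,0.008,0,0,0.0271,1],[-0.3013,-0.06,0.0133,0,0,0.0326,1],[-0.352,-0.0693,0.0187,0,0,0.0382,1],[-0.4,-0.08,0.024,0,0,0.0438,1],[-0.44,-0.088,0.0293,0,0,0.0477,1],[-0.464,-0.0933,0.0293,0,0,0.0501,1],[-0.4747,-0.0947,0.0293,0,0,0.0501,1]]]'

```text
time_s: 20.2
ee_pos: [0.385, -0.3191, 0.1151]
eef_rot: [-3.141, -0.0, 1.179]
force: [-0.1, 0.6, -1.5]
grip_width: 0.0294
grip_force: 25.0
```

arm_command --plan '[[[0,0,0,0,0,0,1],[0,0,0,0,0,0,1],[0,0,0,0,0,0,1]]]'

```text
time_s: 20.5
ee_pos: [0.3866, -0.3167, 0.1157]
eef_rot: [-3.142, -0.0, 1.183]
force: [0.8, -0.3, -2.2]
grip_width: 0.0297
grip_force: 25.0
```

```bash
python3 look.py 9; python3 - <<'E'
from h import *
im=cv2.imread("pics/side9.png");P=cloud("side",np.load("pics/side9.npy"));h=cv2.cvtColor(im,cv2.COLOR_BGR2HSV)
m=(P[...,2]>.122)&(P[...,2]<.145)&(np.hypot(P[...,0]-.386,P[...,1]+.318)<.1)&(h[...,1]<60)
Q=P[m]*1000;r=cv2.minAreaRect(Q[:,:2].astype(np.float32));print(len(Q),r,np.percentile(Q[:,2],[5,50,95]))
cv2.imwrite("pics/v9.png",cv2.resize(im[220:420,80:320],None,fx=2.5,fy=2.5))
E
python3 go.py 386,-318,13,67.7
```

```text
1614 ((383.9331970214844, -327.439453125), (139.17630004882812, 55.14789581298828), 57.974456787109375) [127.08326614 135.49894685 139.51268878]
[386.0, -318.0, 13.0, 67.7] -> [ -1.4  -0.2 102.8] [0.    0.    0.001]
```

View pics/v9.png

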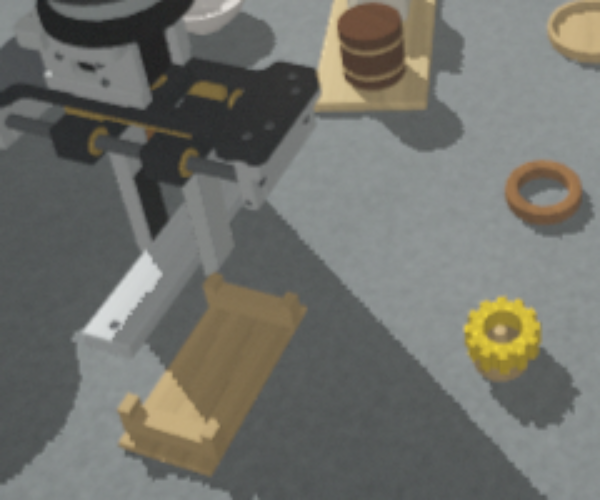

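The bar is parallel to the rest and right above it, and the gear sits on the spindle (502,335). Lowering.

To row units: 103 mm / 750 = 0.1373, 101 mm / 750 = 0.1347.

arm_command --plan '[[[-0.0013,0,0.0267,0,0,0,1],[-0.0013,0,0.056,0,0,0,1],[-0.0013,0,0.0827,0,0,0,1],[-0.0013,0,0.104,0,0,0,1],[-0.0013,0,0.12,0,0,0,1],[-0.0013,0,0.1293,0,0,0,1],[-0.0013,0,0.1347,0,0,0,1],[-0.0013,0,0.1373,0,0,0,1],[-0.0013,0,0.1373,0,0,0,1],[-0.0013,0,0.1373,0,0,0,1]]]'

```text
time_s: 21.6
ee_pos: [0.3862, -0.3186, 0.0131]
eef_rot: [3.141, 0.0, 1.182]
force: [-0.9, 0.1, -1.8]
grip_width: 0.0295
grip_force: 25.0
```

To row units: 1 mm / 750 = 0.0013, 0.5 mm / 750 = 0.0007.

arm_command --plan '[[[0,0,0.0007,0,0,0,1],[0,0,0.0013,0,0,0,1],[0,0,0.0013,0,0,0,1],[0,0,0.0013,0,0,0,1]]]'

```text
time_s: 22.0
ee_pos: [0.386, -0.3184, 0.0117]
eef_rot: [3.142, 0.0, 1.182]
force: [0.0, -0.3, -1.7]
grip_width: 0.0297
grip_force: 25.0
```

arm_command --plan '[[[0,0,0.0007,0,0,0,1],[0,0,0.0013,0,0,0,1],[0,0,0.0013,0,0,0,1],[0,0,0,0,0,0,0],[0,0,0,0,0,0,-0.2],[0,0,0,0,0,0,-0.2],[0,0,0,0,0,0,-0.2],[0,0,-0.0133,0,0,0,-0.2],[0,0,-0.0533,0,0,0,-0.2],[0,0,-0.1067,0,0,0,-0.2],[0,0,-0.1733,0,0,0,-0.2],[0,0,-0.2,0,0,0,-0.2]]]'

```text
time_s: 23.2
ee_pos: [0.3869, -0.3192, 0.1668]
eef_rot: [3.136, 0.002, 1.182]
force: [0.2, -0.8, -0.3]
grip_width: 0.0561
grip_force: 0.0
```

```bash
python3 go.py 440,-100,160,85.5; cat > m2.py <<'E'
from h import *
import sys
k=sys.argv[1]
for n in("side","top"):
    im=cv2.imread(f"pics/{n}{k}.png");P=cloud(n,np.load(f"pics/{n}{k}.npy"));h=cv2.cvtColor(im,cv2.COLOR_BGR2HSV)
    def rep(nm,c,r,z0,z1,msk=True):
        m=(P[...,2]>z0)&(P[...,2]<z1)&(np.hypot(P[...,0]-c[0],P[...,1]-c[1])<r)&msk;Q=P[m]*1000
        if len(Q)<10: return print(n,nm,len(Q))
        r=cv2.minAreaRect(Q[:,:2].astype(np.float32));print(n,nm,len(Q),np.round([*r[0],*r[1],r[2]],1),np.percentile(Q[:,2],[5,50,95]).round(1))
    rep("bar",(.386,-.318),.1,.024,.05,h[...,1]<60)
    rep("cube",(.487,.082),.06,.05,.08)
    rep("drum",(.480,-.018),.06,.055,.08)
E
```

```text
[440.0, -100.0, 160.0, 85.5] -> [222.9 -34.    6.1] [ 0.005  0.003 -0.31 ]
```

```bash
python3 look.py a; python3 m2.py a; python3 - <<'E'
import cv2,numpy as np
a=cv2.imread("pics/sidea.png")[180:420,90:330];b=cv2.imread("pics/topa.png")[190:350,200:440]
cv2.imwrite("pics/va.png",np.hstack([cv2.resize(a,(400,400)),cv2.resize(b,(400,267))[:267].copy() if 0 else cv2.copyMakeBorder(cv2.resize(b,(400,267)),0,133,0,0,0)]))
E
```

```text
side bar 1777 [ 392.9 -321.4  160.5   46.1   65.5] [26.9 31.5 33.2]
side cube 440 [485.8  77.8  58.9  55.7  84.4] [52.3 64.7 66.7]
side drum 402 [481.3 -22.5  54.1  56.5  29.4] [56.9 65.1 67.1]
top bar 681 [ 400.8 -306.7  135.6   45.4   67.8] [28.3 32.4 35.9]
top cube 549 [486.9  82.8  56.   56.1  83.8] [62.4 66.  69.7]
top drum 427 [481.8 -17.3  52.8  53.2   1.8] [62.4 66.3 69.4]
```

View pics/va.png

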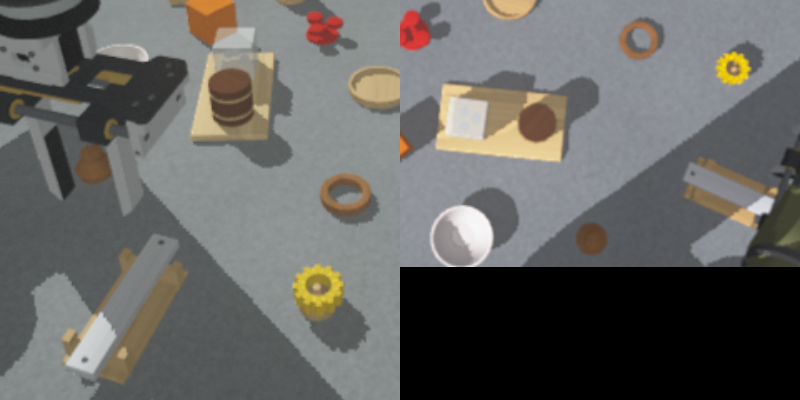

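The bar lies flat on its rest (top about 32 mm, between the cheeks), and the cube and drum stand untouched. Next is the cube.

```bash
python3 go.py 486.5,80,150,84 486.5,80,30,84 486.5,80,100,84 405,340,90,94.8 405,340,26,94.8
```

```text
[486.5, 80.0, 150.0, 84.0] -> [407.2 -59.4  14.2] [ 0.005  0.003 -0.284]
[486.5, 80.0, 30.0, 84.0] -> [  0.  -0. 120.] [0. 0. 0.]
[486.5, 80.0, 100.0, 84.0] -> [  0.   0. -70.] [0. 0. 0.]
[405.0, 340.0, 90.0, 94.8] -> [ 250.1 -108.2   10. ] [ 0.     0.    -0.188]
[405.0, 340.0, 26.0, 94.8] -> [-0. -0. 64.] [0. 0. 0.]
```

To row units: 407 mm / 750 = 0.5427, 395 mm / 750 = 0.5267, -0.284 rad / 6.2832 = -0.0452.

arm_command --plan '[[[0.06,-0.0093,0,0,0,-0.0048,-1],[0.1267,-0.0187,0,0,0,-0.0111,-1],[0.1933,-0.028,0.004,0,0,-0.0159,-1],[0.26,-0.0373,0.008,0,0,-0.0223,-1],[0.3267,-0.048,0.0107,0,0,-0.0286,-1],[0.3867,-0.056,0.0133,0,0,-0.035,-1],[0.4467,-0.0653,0.016,0,0,-0.0414,-1],[0.4933,-0.072,0.0187,0,0,-0.0452,-1],[0.5267,-0.0773,0.0187,0,0,-0.0452,-1],[0.5427,-0.0787,0.0187,0,0,-0.0452,-1],[0.5427,-0.0787,0.0187,0,0,-0.0452,-1],[0.5427,-0.0787,0.0187,0,0,-0.0452,-1]]]'

```text
time_s: 24.5
ee_pos: [0.4855, 0.0797, 0.1473]
eef_rot: [-3.141, 0.0, 1.465]
force: [0.0, -0.7, 0.2]
grip_width: 0.0936
grip_force: 0.0
```

```bash
python3 go.py 486.5,80,30,84
```

```text
[486.5, 80.0, 30.0, 84.0] -> [  0.4   1.1 117.3] [-0.001  0.    -0.001]
```

To row units: 117 mm / 750 = 0.156, 113 mm / 750 = 0.1507.

arm_command --plan '[[[0,0.0013,0.04,0,0,0,-1],[0,0.0013,0.08,0,0,0,-1],[0,0.0013,0.1133,0,0,0,-1],[0,0.0013,0.1373,0,0,0,-1],[0,0.0013,0.1507,0,0,0,-1],[0,0.0013,0.156,0,0,0,-1],[0,0.0013,0.156,0,0,0,-0.6],[0,0.0013,0.156,0,0,0,-0.2],[0,0.0013,0.156,0,0,0,1],[0,0.0013,0.156,0,0,0,1],[0,0.0013,0.156,0,0,0,1],[0,0.0013,0.156,0,0,0,1]]]' --squeeze 25

```text
time_s: 25.7
ee_pos: [0.4867, 0.0805, 0.0309]
eef_rot: [-3.141, -0.0, 1.466]
force: [-3.5, 0.0, 4.4]
grip_width: 0.0557
grip_force: 25.0
```

arm_command --plan '[[[0,0,0,0,0,0,1],[0,0,0,0,0,0,1],[0,0,0,0,0,0,1]]]'

```text
time_s: 26.0
ee_pos: [0.4867, 0.0806, 0.0309]
eef_rot: [-3.141, -0.0, 1.466]
force: [-4.0, -0.2, 5.4]
grip_width: 0.0559
grip_force: 25.0
```

arm_command --plan '[[[0,0,-0.004,0,0,0,1],[0,0,-0.0133,0,0,0,1],[0,0,-0.0333,0,0,0,1],[0,0,-0.06,0,0,0,1],[0,0,-0.0867,0,0,0,1],[0,0,-0.104,0,0,0,1],[0,0,-0.1133,0,0,0,1],[0,0,-0.1133,0,0,0,1],[0,0,-0.1133,0,0,0,1]]]'

```text
time_s: 26.9
ee_pos: [0.4865, 0.0804, 0.115]
eef_rot: [-3.141, 0.0, 1.466]
force: [0.2, 0.7, -1.6]
grip_width: 0.056
grip_force: 25.0
```

```bash
python3 go.py 405,340,110,94.8 405,340,26,94.8
```

```text
[405.0, 340.0, 110.0, 94.8] -> [ 249.6 -108.2    5.1] [-0.001  0.    -0.189]
[405.0, 340.0, 26.0, 94.8] -> [-0. -0. 84.] [0. 0. 0.]
```

To row units: 249 mm / 750 = 0.332, -108 mm / 750 = -0.144, -0.189 rad / 6.2832 = -0.0301.

arm_command --plan '[[[0.016,-0.0067,0,0,0,-0.0016,1],[0.0507,-0.0213,0,0,0,-0.0048,1],[0.0933,-0.04,0,0,0,-0.008,1],[0.1373,-0.06,0,0,0,-0.0127,1],[0.1813,-0.0787,0,0,0,-0.0159,1],[0.224,-0.0973,0.0013,0,0,-0.0207,1],[0.264,-0.1147,0.004,0,0,-0.0239,1],[0.2973,-0.1293,0.0067,0,0,-0.0271,1],[0.3213,-0.14,0.0067,0,0,-0.0301,1],[0.332,-0.144,0.0067,0,0,-0.0301,1],[0.332,-0.144,0.0067,0,0,-0.0301,1],[0.332,-0.144,0.0067,0,0,-0.0301,1]]]'

```text
time_s: 28.1
ee_pos: [0.4054, 0.339, 0.1104]
eef_rot: [-3.141, 0.0, 1.654]
force: [-0.0, 0.3, -2.0]
grip_width: 0.056
grip_force: 25.0
```

```bash
python3 look.py b; python3 go.py 405,340,26,94.8; python3 - <<'E'
from h import *
cv2.imwrite("pics/vb.png",cv2.resize(cv2.imread("pics/sideb.png")[60:260,130:330],None,fx=2.5,fy=2.5))
E
```

```text
[405.0, 340.0, 26.0, 94.8] -> [ 1.4 -0.6 84.6] [-0.     0.    -0.001]
```

View pics/vb.png

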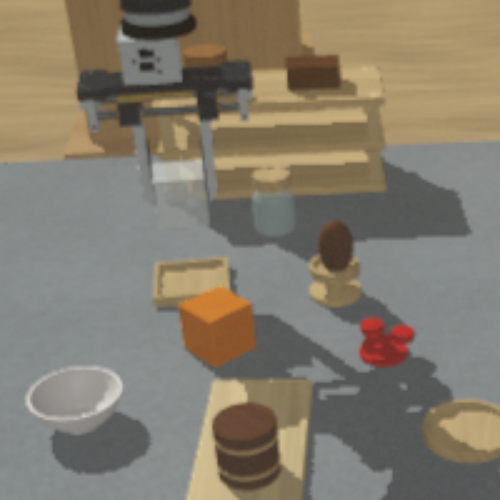

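The clear cube hangs level at (180,195) in the crop above the tray. Lowering.

To row units: 84 mm / 750 = 0.112, 83 mm / 750 = 0.1107.

arm_command --plan '[[[0.0013,0,0.0267,0,0,0,1],[0.0013,0,0.0533,0,0,0,1],[0.0013,0,0.076,0,0,0,1],[0.0013,0,0.092,0,0,0,1],[0.0013,0,0.1027,0,0,0,1],[0.0013,0,0.108,0,0,0,1],[0.0013,0,0.1107,0,0,0,1],[0.0013,0,0.112,0,0,0,1],[0.0013,0,0.112,0,0,0,1]]]'

```text
time_s: 29.1
ee_pos: [0.4056, 0.3406, 0.027]
eef_rot: [3.141, -0.0, 1.655]
force: [0.5, -0.7, -1.7]
grip_width: 0.0557
grip_force: 25.0
```

arm_command --plan '[[[0,0,0,0,0,0,1],[0,0,0,0,0,0,1]]]'

```text
time_s: 29.3
ee_pos: [0.4055, 0.3406, 0.027]
eef_rot: [3.141, -0.0, 1.655]
force: [-0.3, 0.4, -2.1]
grip_width: 0.0559
grip_force: 25.0
```

To row units: -130 mm / 750 = -0.1733, -115 mm / 750 = -0.1533.

arm_command --plan '[[[0,0,0.0007,0,0,0,1],[0,0,0.0013,0,0,0,1],[0,0,0.0013,0,0,0,1],[0,0,0.0007,0,0,0,-0.4],[0,0,0,0,0,0,-0.7],[0,0,0,0,0,0,-0.9],[0,0,0,0,0,0,-0.9],[0,0,-0.0133,0,0,0,-0.9],[0,0,-0.0467,0,0,0,-0.9],[0,0,-0.1,0,0,0,-0.9],[0,0,-0.1533,0,0,0,-0.9],[0,0,-0.1733,0,0,0,-0.9]]]'

```text
time_s: 30.5
ee_pos: [0.4063, 0.3412, 0.1614]
eef_rot: [3.137, -0.003, 1.655]
force: [-0.6, 0.6, -0.1]
grip_width: 0.0889
grip_force: 0.0
```

```bash
python3 go.py 481.5,-20.5,150,85 481.5,-20.5,30,85; python3 look.py c;python3 - <<'E'
from h import *
for n in("side","top"):
    P=cloud(n,np.load(f"pics/{n}c.npy"))
    m=(P[...,2]>.045)&(P[...,2]<.07)&(np.hypot(P[...,0]-.405,P[...,1]-.34)<.05);Q=P[m]*1000
    if len(Q)>9:r=cv2.minAreaRect(Q[:,:2].astype(np.float32));print(n,len(Q),r,np.percentile(Q[:,2],[5,50,95]))
E
```

```text
[481.5, -20.5, 150.0, 85.0] -> [-366.7   44.5   10.5] [ 0.005 -0.003  0.171]
[481.5, -20.5, 30.0, 85.0] -> [  0.  -0. 120.] [0. 0. 0.]
side 268 ((406.3167419433594, 336.6431884765625), (55.57781982421875, 60.124237060546875), 5.003250598907471) [47.42289455 59.25094181 61.8538668 ]
top 595 ((407.32061767578125, 341.7392578125), (55.974937438964844, 56.4218864440918), 4.491924285888672) [56.18497221 60.53626881 64.4595102 ]
```

The cube is seated (top about 61 mm, within 4 mm of the tray's middle). Now the drum.

To row units: -367 mm / 750 = -0.4893, -355 mm / 750 = -0.4733, 0.171 rad / 6.2832 = 0.0272.

arm_command --plan '[[[-0.06,0.0067,0,0,0,0.0032,-1],[-0.1267,0.0147,0,0,0,0.008,-1],[-0.1933,0.0227,0.0027,0,0,0.0127,-1],[-0.26,0.0307,0.0067,0,0,0.0159,-1],[-0.3267,0.0387,0.0107,0,0,0.0207,-1],[-0.3867,0.0467,0.0133,0,0,0.0239,-1],[-0.44,0.0533,0.0133,0,0,0.0272,-1],[-0.4733,0.0573,0.0133,0,0,0.0272,-1],[-0.4893,0.0587,0.0133,0,0,0.0272,-1],[-0.4893,0.0587,0.0133,0,0,0.0272,-1],[-0.4893,0.0587,0.0133,0,0,0.0272,-1]]]'

```text
time_s: 31.7
ee_pos: [0.4797, -0.0207, 0.1462]
eef_rot: [-3.141, -0.0, 1.484]
force: [-0.7, 0.9, 0.2]
grip_width: 0.0942
grip_force: 0.0
```

```bash
python3 go.py 481.5,-20.5,30,85
```

```text
[481.5, -20.5, 30.0, 85.0] -> [  0.4   1.9 116.2] [-0.001 -0.     0.001]
```

To row units: 116 mm / 750 = 0.1547, 112 mm / 750 = 0.1493.

arm_command --plan '[[[0,0.0027,0.04,0,0,0,-1],[0,0.0027,0.08,0,0,0,-1],[0,0.0027,0.1133,0,0,0,-1],[0,0.0027,0.1373,0,0,0,-1],[0,0.0027,0.1493,0,0,0,-1],[0,0.0027,0.1547,0,0,0,-1],[0,0.0027,0.1547,0,0,0,-0.6],[0,0.0027,0.1547,0,0,0,-0.2],[0,0.0027,0.1547,0,0,0,1],[0,0.0027,0.1547,0,0,0,1],[0,0.0027,0.1547,0,0,0,1],[0,0.0027,0.1547,0,0,0,1]]]' --squeeze 20

```text
time_s: 32.9
ee_pos: [0.4821, -0.0218, 0.0309]
eef_rot: [3.141, -0.0, 1.484]
force: [-1.9, -0.2, 2.9]
grip_width: 0.0556
grip_force: 20.0
```

arm_command --plan '[[[0,0,0,0,0,0,1],[0,0,0,0,0,0,1],[0,0,0,0,0,0,1]]]'

```text
time_s: 33.2
ee_pos: [0.4821, -0.0218, 0.0309]
eef_rot: [3.141, 0.0, 1.484]
force: [-2.0, -0.1, 5.7]
grip_width: 0.0558
grip_force: 20.0
```

To row units: -70 mm / 750 = -0.0933, -65 mm / 750 = -0.0867.

arm_command --plan '[[[0,0,-0.004,0,0,0,1],[0,0,-0.0133,0,0,0,1],[0,0,-0.0333,0,0,0,1],[0,0,-0.056,0,0,0,1],[0,0,-0.0733,0,0,0,1],[0,0,-0.0867,0,0,0,1],[0,0,-0.0933,0,0,0,1],[0,0,-0.0933,0,0,0,1]]]'

```text
time_s: 34.0
ee_pos: [0.4822, -0.0218, 0.1011]
eef_rot: [3.141, 0.0, 1.484]
force: [0.1, 0.4, -0.2]
grip_width: 0.0553
grip_force: 20.0
```

```bash
python3 go.py 684.5,24.5,100,85 684.5,24.5,26,85
```

```text
[684.5, 24.5, 100.0, 85.0] -> [ 63.7 197.5   1.2] [0.001 0.    0.   ]
[684.5, 24.5, 26.0, 85.0] -> [ 0. -0. 74.] [0. 0. 0.]
```

To row units: 197 mm / 750 = 0.2627, 191 mm / 750 = 0.2547.

arm_command --plan '[[[0.0053,0.016,0,0,0,0,1],[0.016,0.0507,0,0,0,0,1],[0.0293,0.0907,0,0,0,0,1],[0.0427,0.1307,0,0,0,0,1],[0.056,0.1707,0,0,0,0,1],[0.0667,0.2067,0,0,0,0,1],[0.076,0.236,0,0,0,0,1],[0.0827,0.2547,0,0,0,0,1],[0.0853,0.2627,0,0,0,0,1],[0.0853,0.2627,0,0,0,0,1],[0.0853,0.2627,0,0,0,0,1]]]'

```text
time_s: 35.1
ee_pos: [0.6832, 0.0247, 0.1002]
eef_rot: [-3.141, 0.0, 1.484]
force: [-1.4, -0.6, 0.3]
grip_width: 0.0554
grip_force: 20.0
```

```bash
python3 look.py d; python3 go.py 684.5,24.5,27,85; python3 - <<'E'
from h import *
im=cv2.imread("pics/sided.png");P=cloud("side",np.load("pics/sided.npy"));h=cv2.cvtColor(im,cv2.COLOR_BGR2HSV)
cv2.imwrite("pics/vd.png",cv2.resize(im[80:280,220:420],None,fx=2,fy=2))
m=(P[...,2]>.07)&(P[...,2]<.14)&(np.hypot(P[...,0]-.6845,P[...,1]-.0245)<.045)&(h[...,1]>50);Q=P[m]*1000;print(Q.min(0),Q.max(0))
E
```

```text
[684.5, 24.5, 27.0, 85.0] -> [-0.1  1.2 73.8] [-0.  0.  0.]
[654.66367788  -5.45236356  81.31267527] [710.23504827  51.76993657 137.70241913]
```

View pics/vd.png

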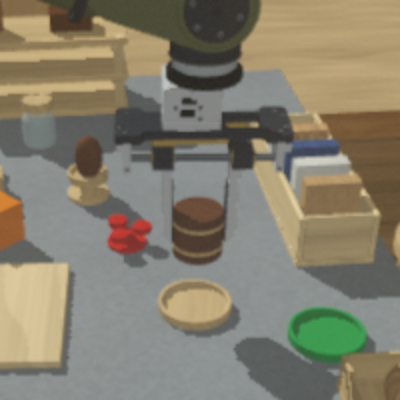

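The drum hangs upright at (198,230) in the crop over the bamboo tray. Same-view centres are drum (682.5,23) and tray (685,24), so I'll shift 2 mm and lower.

To row units: 74.5 mm / 750 = 0.0993, 74 mm / 750 = 0.0987.

arm_command --plan '[[[0.0013,0.0027,0.024,0,0,0,1],[0.0013,0.0027,0.0467,0,0,0,1],[0.0013,0.0027,0.0667,0,0,0,1],[0.0013,0.0027,0.0813,0,0,0,1],[0.0013,0.0027,0.0907,0,0,0,1],[0.0013,0.0027,0.096,0,0,0,1],[0.0013,0.0027,0.0987,0,0,0,1],[0.0013,0.0027,0.0993,0,0,0,1],[0.0013,0.0027,0.0993,0,0,0,1],[0.0013,0.0027,0.0993,0,0,0,1]]]'

```text
time_s: 36.2
ee_pos: [0.6861, 0.0257, 0.0266]
eef_rot: [3.141, -0.0, 1.484]
force: [0.5, 0.5, -0.5]
grip_width: 0.0556
grip_force: 20.0
```

To row units: -130 mm / 750 = -0.1733, -115 mm / 750 = -0.1533.

arm_command --plan '[[[0,0,0.0007,0,0,0,1],[0,0,0.0007,0,0,0,1],[0,0,0,0,0,0,-0.4],[0,0,0,0,0,0,-0.7],[0,0,0,0,0,0,-0.9],[0,0,0,0,0,0,-0.9],[0,0,-0.0133,0,0,0,-0.9],[0,0,-0.0467,0,0,0,-0.9],[0,0,-0.1,0,0,0,-0.9],[0,0,-0.1533,0,0,0,-0.9],[0,0,-0.1733,0,0,0,-0.9],[0,0,-0.1733,0,0,0,-0.9]]]'

```text
time_s: 37.4
ee_pos: [0.6868, 0.0257, 0.1591]
eef_rot: [3.137, -0.0, 1.484]
force: [-0.6, 0.0, -0.2]
grip_width: 0.0892
grip_force: 0.0
```

To row units: -250 mm / 750 = -0.3333, -240 mm / 750 = -0.32.

arm_command --plan '[[[0,-0.0533,-0.0267,0,0,0,-0.9],[0,-0.12,-0.0267,0,0,0,-0.9],[0,-0.1867,-0.0267,0,0,0,-0.9],[0,-0.2467,-0.0267,0,0,0,-0.9],[0,-0.2933,-0.0267,0,0,0,-0.9],[0,-0.32,-0.0267,0,0,0,-0.9],[0,-0.3333,-0.0267,0,0,0,-0.9],[0,-0.3333,-0.0267,0,0,0,-0.9],[0,-0.3333,-0.0267,0,0,0,-0.9]]]'

```text
time_s: 38.3
ee_pos: [0.4374, 0.0473, 0.1758]
eef_rot: [-3.141, 0.0, 1.484]
force: [0.4, 0.2, -0.7]
grip_width: 0.0892
grip_force: 0.0
```

```bash
python3 look.py e; python3 - <<'E'
from h import *
for n in("side","top"):
    P=cloud(n,np.load(f"pics/{n}e.npy"));h=cv2.cvtColor(cv2.imread(f"pics/{n}e.png"),cv2.COLOR_BGR2HSV)
    for nm,c,r,z0,z1,q in(("drum",(.685,.025),.045,.05,.08,1),("cube",(.405,.34),.05,.05,.08,1),("egg",(.572,.305),.03,.055,.11,1),("gear",(.573,-.319),.04,.023,.045,1),("bar",(.386,-.319),.1,.026,.045,h[...,1]<60)):
        m=(P[...,2]>z0)&(P[...,2]<z1)&(np.hypot(P[...,0]-c[0],P[...,1]-c[1])<r)&(q>0);Q=P[m]*1000
        if len(Q)>9:
            r=cv2.minAreaRect(Q[:,:2].astype(np.float32));A=np.c_[Q[:,:2]-Q[:,:2].mean(0),np.ones(len(Q))];s=np.linalg.lstsq(A,Q[:,2],rcond=None)[0]
            print(n,nm,len(Q),np.round([*r[0],*r[1],r[2]],1),np.percentile(Q[:,2],[50,95]).round(1),s[:2].round(3))
cv2.imwrite("pics/ve.png",cv2.imread("pics/sidee.png"))
E
```

```text
side drum 354 [686.3  24.9  54.8  54.7  22.4] [60.3 61.9] [0.022 0.085]
side cube 235 [406.  337.6  55.7  58.1   5.1] [59.7 61.9] [-0.019  0.083]
side egg 172 [573.6 297.5  26.5  36.4  85.1] [73.8 89.2] [-0.053  0.879]
side gear 516 [ 573.5 -319.2   47.9   49.    42.8] [29.3 31.3] [0.007 0.023]
side bar 1704 [ 388.  -318.8  162.2   30.9   67.8] [31.6 33.2] [-0.029  0.014]
top drum 399 [687.2  28.9  54.6  52.4   1.5] [61.2 64.7] [0.03  0.011]
top cube 587 [407.4 342.1  56.1  56.7   4.8] [60.7 64.2] [0.008 0.021]
top egg 232 [574.3 307.7  37.7  36.4   8.3] [81.8 91.1] [0.2   0.366]
top gear 217 [ 575.6 -315.7   49.    47.    47.7] [29.8 33.7] [0.016 0.007]
top bar 810 [ 396.4 -318.   161.    45.4   67.6] [32.4 36.1] [ 0.016 -0.008]
```

View pics/ve.png

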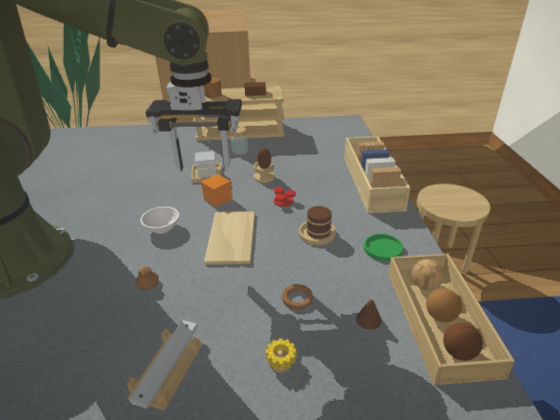

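All five pieces are seated in their holders: egg (264,158), gear (281,352), bar (165,362), cube (205,163), drum (319,222). Heights and centres are within tolerance and the gripper is clear. Handing in.

```bash
python3 -c "
from station import ctrl
print(ctrl.hand_in())"
```

```text
the job is handed in; nothing more can be done
None
```

The job is handed in: in the last images all five pieces sat level on their holders, let go and within tolerance, at about 38 s of the 128 s limit; the hand-in gave no verdict.

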